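Clamp the tabbed plinth in the bench clamp

TASK

Clamp the wooden plinth that has a tab in the bench clamp: flip the cam lever over to free the sliding jaw, slide the jaw well back, and set the plinth flat on the bed between the jaws, centred across it, its tab pointing at the fixed jaw. Then slide the jaw up until the tab is fully under the fixed jaw's lip and the plinth is squeezed snugly between the jaws, and only then flip the lever all the way back to lock it. Leave the other things on the table where they are.

Things in the scene. Friction and masses are not known exactly. Their poses are not given: they have to be found in the camera images.
- clamp: Bench clamp fixed to the table. Origin: centre of the bed's underside, on the table. Aluminium bed 70 mm (x) by 230 mm (y), flat top 16 mm up. At its +y end a dark fixed jaw, 70 mm wide, 52 mm high above the table, with a lip overhanging the bed: lip's front face at y = +75 mm, its underside 14 mm above the bed, the space below it 16 mm deep.
- clamp_lip (a point): Middle of the front face of the fixed jaw's lip (41 mm above the table), which looks to the clamp's -y.
- jaw (a joint): Travel of the sliding jaw along clamp +y, m: 0 = fully back, 0.105 = forward stop; gap to the lip = 0.120 minus this; snug on the plinth it reads 0.068. Steel block 66 mm wide (x), 60 mm long (y), its top 52 mm above the table, held on the bed. Free, it slides with about 1.5 N and stays where left; locked, it holds against 25 N.
- jaw_face (a point): Middle of the sliding jaw's front face, 35 mm above the table; this face looks to the clamp's +y. The jaw's block reaches 60 mm behind it.
- thumb_tab (a point): Top centre of the thumb tab, a dark steel plate standing out from the jaw on the clamp's -x side, for pushing the jaw either way: 14 mm thick along y, free part from x = -33 to -87 mm in the clamp frame, 20 to 60 mm above the table. The point is at clamp x = -60 mm, 30 mm behind the jaw's front face.
- lever (a joint): Angle of the cam lever on top of the sliding jaw, rad: 0 = locked, leaning 34 degrees from upright to the clamp's -x; 1.2 = free, leaning 34 degrees to its +x (stops at both ends). It swings in the clamp's x-z plane, across the slide. The brake grips below about 0.6 rad. It stays where left; needs 2 to 5 N.
- lever_pivot (a point): Pivot of the lever, on the jaw's centre line 30 mm behind the jaw's front face, 58 mm above the table.
- lever_knob (a point): Centre of the round black knob (18 mm diameter) at the end of the lever; the steel shaft is 10 mm thick and the knob's centre 62 mm from the pivot (109 mm above the table at either end of the swing, 120 mm when upright).
- plinth: Loose light-wood plinth with a tab, 60 g: block 40 mm (its x) by 52 mm (its y) by 32 mm high, with a tab on its +y end, 26 mm wide, 12 mm long, 10 mm high, level with the underside. Origin: centre of the underside of the 40 x 52 block; +z up. It stands flat on the table at various turns. Clamped home, its origin is at clamp y = +49 mm.
- plinth_tab (a point): End of the plinth's tab, 38 mm along the plinth's +y from its origin, 5 mm above its underside.
- plain_block: Bystander: light-wood block 40 x 52 x 32 mm without a tab. Origin: centre of the underside.
- round_plinth: Bystander: light-wood disc, 50 mm diameter, 30 mm high. Origin: centre of the underside.
- tin: Bystander: open steel tin, 90 mm diameter, 100 mm high. Origin: centre of the underside.
- paint_a: Bystander: small clear jar with a white cap, 34 mm diameter, 50 mm high. Origin: centre of the underside.
- paint_b: Bystander: small clear jar with a grey cap, 34 mm diameter, 50 mm high. Origin: centre of the underside.
- figure: Bystander: tin soldier, 24 mm base, 46 mm high. Origin: centre of the underside.
- wire_coil: Bystander: flat brass coil, 80 mm diameter, 12 mm high. Origin: centre of the underside.
Things that resemble listed ones, but are neither listed nor needed, are in the scene too. Leave any red look-alike of the plinth alone.

How it is judged:
By the outcome, as a careful person would: the job done as asked, in the order asked, and still so for the second after the job is handed in, with the robot touching nothing.
It also fails if it takes over 72 s, if anything falls off the work surface, if the arm or the gripper's body presses on something with over 40 N, if the wrist force passes 120 N, or if a joint passes its speed limit or range.

ROBOT

A 6-joint arm with a two-finger parallel gripper is mounted at the origin on the work surface. World frame = base frame: x ahead of the robot, y to its left, z up, the work surface at z = 0. Lengths are in m, angles in rad, forces in N, time in s.
With the tool pointing down it reaches from about 0.35 to 0.85 m from the base axis. Payload 8.1 kg.
Tool frame: the origin (TCP) lies on the centre line of the jaws, within the pads' length; the fingertips stand robot.tips_ahead ahead of it and the grasp point (between the pads) lies 6 mm ahead of it (robot.tips_ahead is the distance from the TCP to the fingertips, in m); z points along the fingers, y is the line along which they close (so a half turn about z gives the same grasp; the last joint's range is limited). The gripper opens to 93 mm and grips with 3 to 60 N. Pads are 15 mm wide; open, the fingers measure 128 mm over their backs; the gripper's body (75 mm by 188 mm) begins 65 mm behind the grasp point.
Start: joints at [1.207, 0.13, 1.488, -0, 1.523, -0.085], TCP at [0.165, 0.577, 0.244] pointing down, gripper open.
Joint ranges: [-2.96, 2.96], [-0.89, 2.26], [0.02, 2.5], [-1.34, 4.48], [0, 2.73], [-2.66, 2.66]. Speed limits (rad/s): [2.39, 2.39, 2.79, 3.14, 3.14, 3.14].

INTERFACE

Orientations are given as a rotation vector (axis times angle).
In Python, from plant import robot gives the robot as it stands.
- The arm moves only by the tool apply_moves, never from a script. Its arguments are lists of equal length, an entry for each row: "delta_pos": the shift along the tool's x, y, z in cm, a list of three; "twist": the turn about the tool's z in rad. A call has 1 to 8 rows; each row shifts and turns the commanded pose from where the row before left it, along the tool's axes as they then stand; what a row does not reach is not made up. A row lasts 1/8 s, in which the tool goes at most 62.5 mm and 10.7 degrees, less where a joint would pass 70% of its speed; a pose out of reach is approached as far as the arm can. A call with a gripper value outside its range is refused whole. "gripper" is the finger opening in cm, from 0 to 9.3, set as the call begins (left out, the last holds). The fingers move at their own pace and stop on an object; "squeeze" is the grip in N (left out, the last holds). Time passes only in rows, so rows that do not move let the fingers close. It gives the time, the measured TCP pose, the force, the opening and the grip force at its end, in the units of the state.
- robot.read_state(): the state, without advancing time (a new reading comes with each control period).
- robot.read_camera(name): name is "side" or "top" or "wrist"; returns a dict with "frame" (480x640x3 uint8, red, green, blue), "vertical_fov" (degrees; the focal length in pixels is half the picture's height over the tangent of half this angle, whatever the lens; pixels are square), "cx", "cy" (the principal point, pixels), "R" (3x3) and "t" (3): a world point X has camera coordinates R X + t. Camera axes: x right, y down, z forward; pixel columns grow to the right and rows downward; lengths in m; the calibration is good to about 2 mm. A picture is of the moment at which its call begins. There is no depth.
- robot.close_job(): hands the job in; it is judged then, once.
The state is a dict: "t": time; "q": joint angles; "dq": joint speeds; "joint_torque": joint torques, N m; "tool_pos": TCP position; "orientation": TCP orientation; "force": force on the tool from outside, world axes, zero at the start; "wrist_torque": the same for the moment, N m; "opening": finger opening in m; "gripper_force": force on a finger pad.
Only numpy, scipy, OpenCV 4.12 (cv2) and the standard library are available. Lean on these libraries where they do the work, as an engineer would, in place of code of your own. Each camera call takes 0.05 s, during which the arm holds its last target. There are 200 camera calls.

## Working session

There is one attempt and no reset: what is moved stays moved. The work goes in short steps, Python scripts to look and compute and a tool call to move; the robot and the scene stay as the last step left them, time stands still between calls to the robot, and variables do not carry over. Pictures are saved under pics/ and viewed, at most 10 in all, crops included, and the job is handed in when it is done.

Besides the shell and the picture viewer there is one more tool, called as a command line: name --pt "numbers of a row" for each row, then --argument value for the rest. apply_moves: Moves the arm, as the interface text tells. Its arguments: {"type":"object","properties":{"delta_pos":{"type":"array"},"twist":{"type":"array"},"gripper":{"type":"number"},"squeeze":{"type":"number"}},"required":["delta_pos","twist"]}

```bash
mkdir -p pics; ls; cat > h.py <<'E'
import numpy as np,cv2
from plant import robot
def cam(n,save=None):
    c=robot.read_camera(n)
    if save: cv2.imwrite('pics/'+save,c['frame'][:,:,::-1]); np.savez('pics/'+save+'.npz',**{k:c[k] for k in('R','t','cx','cy','vertical_fov','frame')})
    return c
def load(s): return dict(np.load('pics/'+s+'.npz'))
def ray(c,uv):
    f=240/np.tan(np.radians(c['vertical_fov'])/2); R=np.array(c['R']);t=np.array(c['t'])
    d=R.T@np.array([(uv[0]-c['cx'])/f,(uv[1]-c['cy'])/f,1.]); return -R.T@t,d/np.linalg.norm(d)
def atz(c,uv,z):
    o,d=ray(c,uv); return o+d*(z-o[2])/d[2]
def tri(*obs):
    A=np.zeros((3,3));b=np.zeros(3)
    for c,uv in obs:
        o,d=ray(c,uv);P=np.eye(3)-np.outer(d,d);A+=P;b+=P@o
    X=np.linalg.solve(A,b); r=[np.linalg.norm((np.eye(3)-np.outer(*(ray(c,uv)[1],)*2))@(X-ray(c,uv)[0])) for c,uv in obs]
    return X,r
def proj(c,X):
    f=240/np.tan(np.radians(c['vertical_fov'])/2);p=np.array(c['R'])@np.array(X)+np.array(c['t']);return np.array([c['cx']+f*p[0]/p[2],c['cy']+f*p[1]/p[2]])
E
python3 - <<'E'
from h import *
for n in('top','side','wrist'):
    c=cam(n,n+'0.png');print(n,c['vertical_fov'],c['cx'],c['cy'],np.round(-np.array(c['R']).T@c['t'],3),np.round(c['R'],2).tolist())
s=robot.read_state();print(s, robot.tips_ahead)
E
```

```text
pics
top 56.530188600968444 321.88390482215544 247.90137060329263 [ 0.414 -0.035  1.144] [[0.02, -1.0, 0.02], [-0.98, -0.03, -0.18], [0.18, -0.02, -0.98]]
side 43.35083389677806 318.88237786546324 235.57203136945824 [0.277 0.666 1.084] [[-0.9, -0.44, 0.02], [-0.35, 0.7, -0.63], [0.26, -0.57, -0.78]]
wrist 70.75163569107296 315.0689502421436 243.2358655496695 [0.09  0.598 0.383] [[0.27, 0.96, -0.0], [0.92, -0.26, 0.28], [0.27, -0.08, -0.96]]
{'t': 0.15, 'q': array([ 1.20662859e+00,  1.30977929e-01,  1.48897240e+00, -2.73643686e-05,
        1.52301436e+00, -8.54070209e-02]), 'dq': array([-0.00104907, -0.00092329, -0.00339168,  0.00024095,  0.00163424,
       -0.00023486]), 'joint_torque': array([ 1.59621245e-04, -5.60472715e+01, -4.92338312e+01,  7.68074300e-02,
        3.04277893e-02, -1.42919566e-04]), 'tool_pos': array([0.16495335, 0.57648078, 0.24286539]), 'orientation': array([-4.36418970e-01, -3.11084946e+00,  2.11035405e-03]), 'force': array([ 0.41287547,  0.13966073, -0.35574818]), 'wrist_torque': array([ 0.04723176,  0.04904778, -0.00975193]), 'gripper_force': 0.0, 'opening': 0.0931553093102989} 0.025
```

View pics/top0.png

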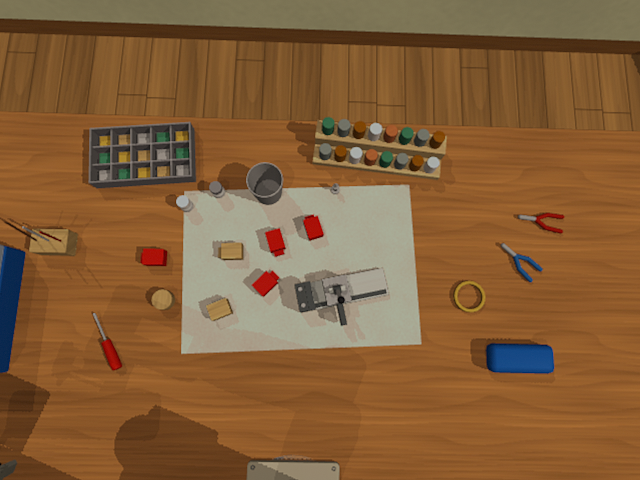

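View pics/side0.png

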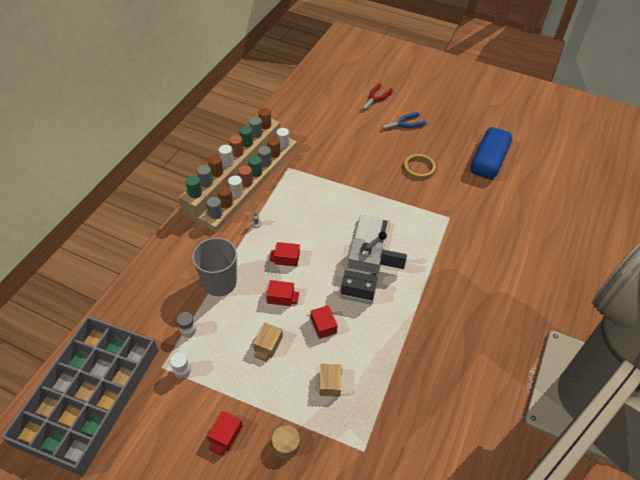

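```bash
python3 - <<'E'
from h import *
T=cv2.imread('pics/top0.png');S=cv2.imread('pics/side0.png')
def crop(I,x,y,w,h,W,H): return cv2.resize(I[y:y+h,x:x+w],(W,H),interpolation=cv2.INTER_CUBIC)
a=crop(T,200,235,50,100,300,600) # x6
b=crop(S,245,315,100,90,500,450)   # x5
m=np.zeros((600,800,3),np.uint8);m[:,:300]=a;m[:450,300:]=b
cv2.imwrite('pics/m1.png',m)
n=np.zeros((600,800,3),np.uint8)
n[:360,:600]=crop(T,285,260,120,72,600,360) #x5
cv2.imwrite('pics/m2.png',n[:360,:600])
cv2.imwrite('pics/m3.png',crop(S,330,205,90,110,490,599))
E
```

```text
(no output)
```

View pics/m1.png

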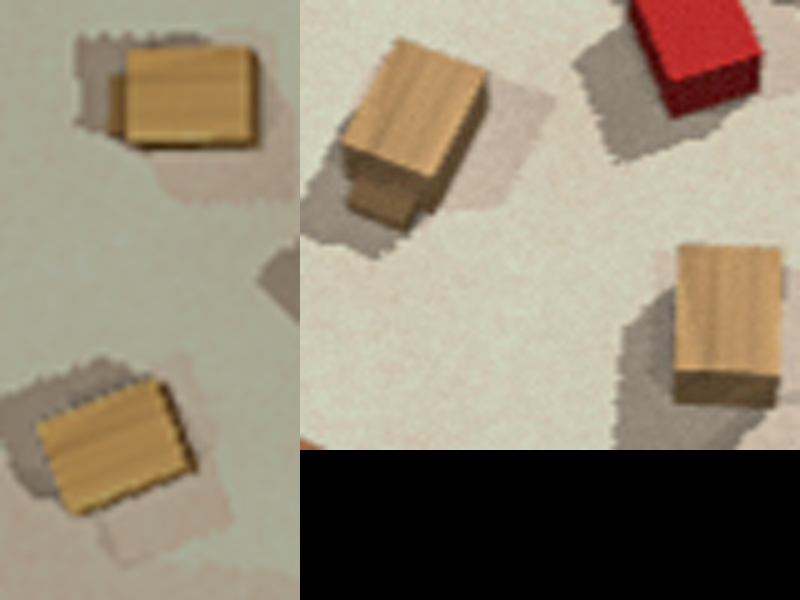

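View pics/m2.png

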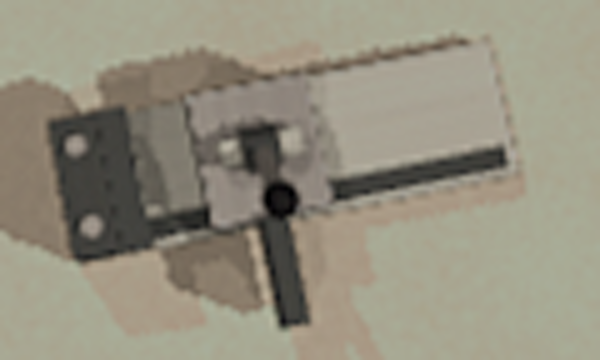

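View pics/m3.png

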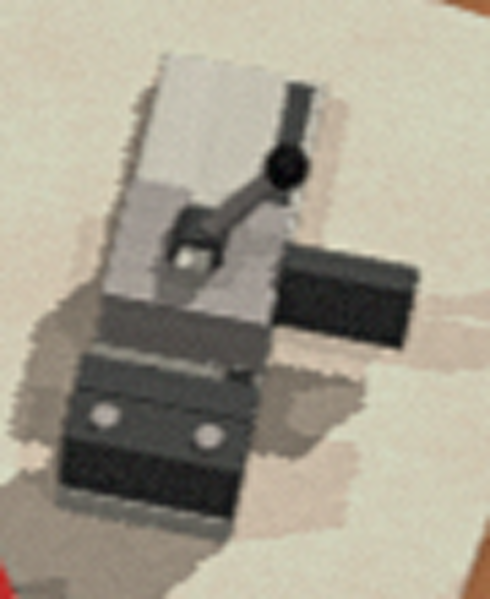

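The top view shows these candidates: tabbed wood (231,250), plain block (218,309), disc (162,299), reds (154,257), (276,241), (314,227) and (266,283). I choose (231,250); in the crop its tab shows on the image-left side (side view: 267,341). The clamp's fixed jaw is at top (303,297), with the knob at (341,300) and the thumb tab's end at (344,325).

```bash
python3 - <<'E'
from h import *
T=load('top0.png');S=load('side0.png')
P={'p_tl':((221.2,242.8),(254,344.6)),'p_tr':((242,242.5),(265,322.6)),'p_br':((242.8,258.8),(282.6,329)),'p_bl':((221.2,258.8),(271.6,351)),
'lip+x':((310,281.4),(346.9,269.7)),'lip-x':((315.6,309.6),(376.8,274.4)),'fjb+x':((295,284.4),(341.4,289.5)),'fjb-x':((300.6,312.4),(374.1,295.4)),
'knob':((341.2,299.8),(382.7,235.5)),'sj+x':((322.4,279.4),(349.3,259.4)),'sj-x':((327.4,305.6),(380,264.7)),'tabend_f':((341.6,325.4),(405.3,258.6)),'tabend_b':((346.6,324.6),(406.8,254.2)),
'bed+x':((383,268),(360.3,215.1)),'bed-x':((388.6,294),(389.1,220.6))}
R={}
for k,(a,b) in P.items():
    X,r=tri((T,a),(S,b));R[k]=X;print(k,np.round(X,4),np.round(r[0]*1e3,1))
c=np.mean([R[k] for k in R if k[:2]=='p_'],0);print('plinth c',c)
ax=(R['p_tl']+R['p_bl']-R['p_tr']-R['p_br'])[:2];print('plinth +y dir deg',np.degrees(np.arctan2(ax[1],ax[0])))
m=lambda a,b:(R[a]+R[b])/2
d=m('lip+x','lip-x')-m('bed+x','bed-x');print('clamp y deg',np.degrees(np.arctan2(d[1],d[0])),np.linalg.norm(d[:2]))
w=R['lip+x']-R['lip-x'];print('x deg',np.degrees(np.arctan2(w[1],w[0])),np.linalg.norm(w))
E
```

```text
p_tl [0.6271 0.198  0.0241] 1.3
p_tr [0.6302 0.1455 0.0253] 0.0
p_br [0.5903 0.1418 0.024 ] 1.7
p_bl [0.5873 0.1955 0.0258] 0.4
lip+x [ 0.5314 -0.0304  0.0503] 1.2
lip-x [ 0.4662 -0.0451  0.0544] 2.3
fjb+x [0.5255 0.007  0.0295] 0.8
fjb-x [ 0.4574 -0.009   0.0314] 0.1
knob [ 0.4852 -0.1037  0.1089] 0.1
sj+x [ 0.5383 -0.0608  0.0454] 0.4
sj-x [ 0.4737 -0.0743  0.0494] 0.8
tabend_f [ 0.4286 -0.1088  0.0561] 1.0
tabend_b [ 0.4303 -0.1209  0.0564] 0.5
bed+x [ 0.5767 -0.2171  0.0078] 0.4
bed-x [ 0.5098 -0.2311  0.0087] 0.1
plinth c [0.60872549 0.1701898  0.02477187]
plinth +y dir deg 93.32918163024989
clamp y deg 103.41906526299174 0.19150827960659988
x deg 12.704496657907264 0.06692610702884179
```

apply_moves --pt "0 0 0" --pt "0 0 0" --pt "0 0 0" --pt "-1.09 -4.48 -0.1" --pt "-1.09 -4.48 -0.1" --pt "-1.09 -4.48 -0.1" --pt "-1.09 -4.48 -0.1" --pt "-1.09 -4.48 -0.1" --twist '[-0.171, -0.171, -0.171, 0, 0, 0, 0, 0]' --gripper 0 --squeeze 20

```text
t: 1.15
tool_pos: [0.2704, 0.3702, 0.2484]
orientation: [0.368, -3.12, 0.0]
force: [0.7, 0.2, 0.3]
opening: 0.0179
gripper_force: 0.0
```

apply_moves --pt "-1.09 -4.48 -0.1" --pt "-1.09 -4.48 -0.1" --pt "-1.09 -4.48 -0.1" --pt "-1.09 -4.48 -0.1" --pt "-1.09 -4.48 -0.1" --pt "-1.09 -4.48 -0.1" --pt "-1.09 -4.48 -0.1" --pt "-1.09 -4.48 -0.1" --twist '[0, 0, 0, 0, 0, 0, 0, 0]'

```text
t: 2.15
tool_pos: [0.4384, 0.0418, 0.2566]
orientation: [-0.367, 3.12, 0.0]
force: [0.2, 0.6, 0.9]
opening: 0.0005
gripper_force: 0.0
```

apply_moves --pt "-1.09 -4.48 -0.1" --pt "-1.09 -4.48 -0.1" --pt "-1.09 -4.48 -0.1" --pt "0 0 0" --pt "0 0 0" --twist '[0, 0, 0, 0, 0]'

```text
t: 2.78
tool_pos: [0.5007, -0.0797, 0.2592]
orientation: [0.366, -3.119, -0.001]
force: [0.0, 0.3, -0.2]
opening: 0.0004
gripper_force: 0.0
```

```bash
python3 - <<'E'
from h import *
c=cam('wrist','w1.png');s=robot.read_state();print(s['t'],s['tool_pos'],s['orientation'],s['force'],s['opening'])
from scipy.spatial.transform import Rotation as Ro
print(Ro.from_rotvec(s['orientation']).as_matrix().round(3))
E
```

```text
2.825 [ 0.50068158 -0.079197    0.25935479] [ 3.67557448e-01 -3.11939114e+00 -9.59336267e-04] [-0.20341166 -0.29974456 -0.02322582] 0.0005699911601486812
[[-0.973 -0.232 -0.001]
 [-0.232  0.973  0.001]
 [ 0.001  0.001 -1.   ]]
```

View pics/w1.png

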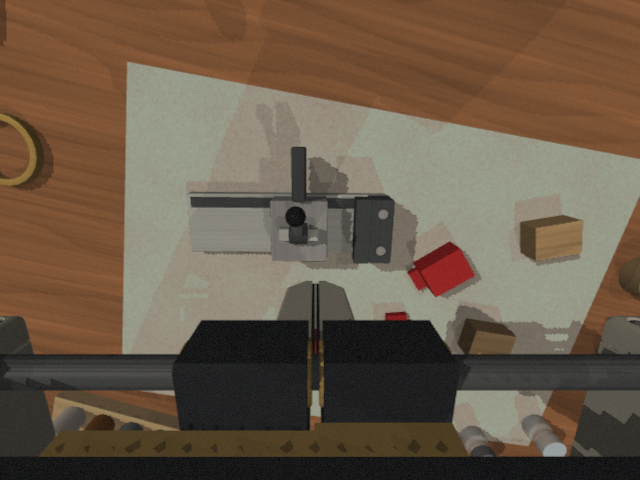

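The wrist view shows the clamp squared to the image: lip front edge from (357,197) to (354,262), knob (295,216), tab end (299,148), bed rear corners (190,193) and (190,250).

```bash
cat >> h.py <<'E'
from scipy.spatial.transform import Rotation as Ro
def go(p,yaw):  # yaw deg of tool y; prints twist and delta after twisting
    s=robot.read_state();M=Ro.from_rotvec(s['orientation']).as_matrix()
    y0=np.degrees(np.arctan2(M[1,1],M[0,1]));dy=(yaw-y0+180)%360-180
    a=np.radians(yaw);Y=np.array([np.cos(a),np.sin(a),0]);X=np.array([-Y[1],Y[0],0]);d=np.array(p)-s['tool_pos']
    print('twist',round(-np.radians(dy),3),'delta cm',np.round(100*np.array([d@X,d@Y,-d[2]]),2),'pos',s['tool_pos'].round(4),'y0',round(y0,2),'t',s['t'])
E
python3 - <<'E'
from h import *
T=load('top0.png');S=load('side0.png');W=load('w1.png')
P={'lip+x':((310,281.4),(346.9,269.7),(354,262),.052),'lip-x':((315.6,309.6),(376.8,274.4),(356.5,197),.052),
'knob':((341.2,299.8),(382.7,235.5),(295,216),.109),'sj+x':((322.4,279.4),(349.3,259.4),(327,261),.052),'tabend_m':((344.1,325),(406,256.4),(299,148),.06),
'bed+x':((383,268),(360.3,215.1),(190,250),.016),'bed-x':((388.6,294),(389.1,220.6),(190,193),.016)}
for k,(a,b,w,z) in P.items():
    X,r=tri((T,a),(S,b),(W,w));print(k,np.round(X,4),np.round(np.array(r)*1e3,1),'TW',tri((T,a),(W,w))[0].round(4),'Tz',atz(T,a,z)[:2].round(4),'Sz',atz(S,b,z)[:2].round(4),'Wz',atz(W,w,z)[:2].round(4))
for uv in ((548,217),(489,322)): print(atz(W,uv,.032))
p=np.array([atz(T,u,.032) for u in ((221.2,242.8),(242,242.5),(242.8,258.8),(221.2,258.8))]);print(p.mean(0))
p=np.array([atz(S,u,.032) for u in ((254,344.6),(265,322.6),(282.6,329),(271.6,351))]);print(p.mean(0))
E
```

```text
lip+x [ 0.5321 -0.0292  0.0537] [1.  2.7 2.7] TW [ 0.5312 -0.0305  0.0644] Tz [ 0.5324 -0.0302] Sz [ 0.5298 -0.0294] Wz [ 0.5354 -0.0282]
lip-x [ 0.4661 -0.045   0.0547] [2.3 2.4 0.2] TW [ 0.4643 -0.0458  0.0631] Tz [ 0.4641 -0.0456] Sz [ 0.4689 -0.0464] Wz [ 0.4663 -0.0444]
knob [ 0.4857 -0.1022  0.1115] [1.4 1.2 2.1] TW [ 0.4835 -0.1016  0.1315] Tz [ 0.4853 -0.1037] Sz [ 0.4851 -0.1037] Wz [ 0.4881 -0.1012]
sj+x [ 0.5387 -0.0584  0.0508] [2.2 2.3 3. ] TW [ 0.5357 -0.0596  0.069 ] Tz [ 0.538  -0.0605] Sz [ 0.5362 -0.0562] Wz [ 0.5411 -0.057 ]
tabend_m [ 0.4305 -0.1136  0.0577] [2.2 0.4 2.4] TW [ 0.4289 -0.1079  0.1584] Tz [ 0.4287 -0.1147] Sz [ 0.4298 -0.1118] Wz [ 0.4325 -0.1123]
bed+x [ 0.5773 -0.216   0.0105] [1.5 1.2 2.2] TW [ 0.575  -0.214   0.0208] Tz [ 0.5752 -0.2158] Sz [ 0.5748 -0.2103] Wz [ 0.5775 -0.2145]
bed-x [ 0.51   -0.2282  0.0111] [2.5 1.  3.3] TW [ 0.5126 -0.2316 -0.004 ] Tz [ 0.5091 -0.2298] Sz [ 0.5083 -0.225 ] Wz [ 0.51   -0.2233]
[0.44076494 0.1710962  0.032     ]
[0.57821966 0.15615432 0.032     ]
[0.60727603 0.16882362 0.032     ]
[0.60665715 0.17360806 0.032     ]
```

```bash
cat >> h.py <<'E'
O=np.array([.5163,-.1101]);CX=np.array([.9734,.2292]);CY=np.array([-.2292,.9734])
def C(x,y,z): return np.r_[O+x*CX+y*CY,z]
def inC(p): d=np.array(p)[:2]-O; return np.round(np.r_[d@CX,d@CY]*1e3,1)
E
python3 -c "
from h import *
go(C(-.07,.015,.18),103.25)"
```

```text
twist 0.003 delta cm [ 6.19 -1.87  7.94] pos [ 0.5007 -0.0792  0.2594] y0 103.44 t 2.825
```

Next I go over to the clamp's -x side, descend with the TCP to z 0.117, then push along clamp +x (tool -x).

apply_moves --pt "3.1 -0.94 2" --pt "3.1 -0.94 2" --pt "0 0 4" --pt "0 0 4" --pt "0 0 2.2" --pt "0 0 0" --twist '[0.003, 0, 0, 0, 0, 0]'

```text
t: 3.58
tool_pos: [0.4434, -0.1109, 0.1159]
orientation: [0.364, -3.117, -0.003]
force: [0.1, -0.7, 0.3]
opening: 0.0006
gripper_force: 0.0
```

apply_moves --pt "-1 0 0" --pt "-1 0 0" --pt "-1 0 0" --pt "-1 0 0" --pt "-1 0 0" --twist '[0, 0, 0, 0, 0]'

```text
t: 4.2
tool_pos: [0.4945, -0.1009, 0.1177]
orientation: [0.362, -3.12, 0.0]
force: [-1.9, -0.8, 1.9]
opening: 0.0002
gripper_force: 1.1
```

apply_moves --pt "-0.7 0 0" --pt "-0.7 0 0" --pt "-0.7 0 0" --pt "-0.3 0 0" --pt "-0.3 0 0" --twist '[0, 0, 0, 0, 0]'

```text
t: 4.82
tool_pos: [0.5198, -0.0947, 0.1172]
orientation: [0.362, -3.12, -0.001]
force: [-3.2, 0.7, -0.6]
opening: 0.0004
gripper_force: 1.2
```

apply_moves --pt "-0.3 0 0" --pt "-0.2 0 0" --pt "-0.1 0 0" --pt "0 0 0" --twist '[0, 0, 0, 0]'

```text
t: 5.32
tool_pos: [0.5254, -0.0936, 0.1176]
orientation: [0.362, -3.12, -0.0]
force: [-5.5, 0.0, -0.1]
opening: 0.0005
gripper_force: 2.6
```

apply_moves --pt "-0.2 0 0" --pt "-0.2 0 0" --pt "0 0 0" --twist '[0, 0, 0]'

```text
t: 5.7
tool_pos: [0.5267, -0.0932, 0.1169]
orientation: [0.361, -3.113, -0.0]
force: [-17.9, -3.5, 8.9]
opening: 0.0007
gripper_force: 9.9
```

apply_moves --pt "1 0 0" --pt "3 0 0" --pt "3.2 0 0" --pt "0 0 0" --twist '[0, 0, 0, 0]' --gripper 6

```text
t: 6.2
tool_pos: [0.459, -0.1094, 0.1179]
orientation: [-0.36, 3.119, -0.001]
force: [0.9, -0.1, -0.3]
opening: 0.0359
gripper_force: 0.0
```

```bash
python3 - <<'E'
from h import *
c=cam('wrist','w2.png');cv2.imwrite('pics/w2c.png',cv2.resize(c['frame'][100:320,150:460,::-1],(620,440)))
go(C(-.06,.015,.057),103.25);print(robot.read_state()['opening'])
E
```

```text
twist -0.001 delta cm [0.56 0.14 6.13] pos [ 0.4602 -0.1094  0.1183] y0 103.19 t 6.25
0.040105099571906944
```

View pics/w2c.png

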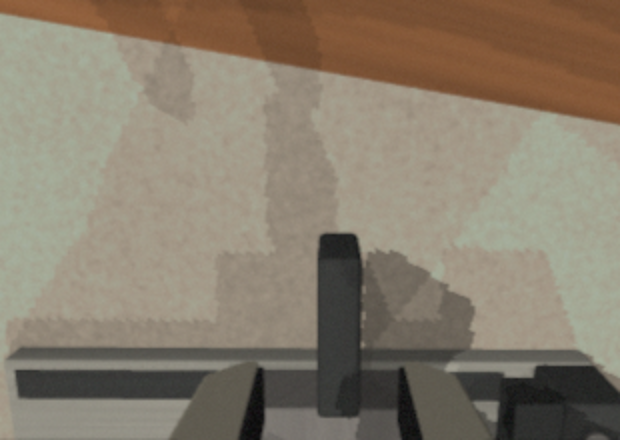

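The thumb tab (crop 340,330) lies centred between the open fingers, so I descend and grip it.

apply_moves --pt "0.6 0.1 3" --pt "0 0 3.1" --pt "0 0 0" --pt "0 0 0" --twist '[0, 0, 0, 0]'

```text
t: 6.75
tool_pos: [0.4549, -0.1096, 0.0579]
orientation: [-0.363, 3.119, -0.001]
force: [-0.1, -0.5, 0.6]
opening: 0.0599
gripper_force: 0.0
```

apply_moves --pt "0 0 0" --pt "0 0 0" --pt "0 0 0" --pt "0 0 0" --pt "0 0 0" --pt "0 0 0" --twist '[0, 0, 0, 0, 0, 0]' --gripper 0 --squeeze 15

```text
t: 7.5
tool_pos: [0.4535, -0.1094, 0.0566]
orientation: [0.362, -3.121, -0.0]
force: [-0.5, 0.2, 0.2]
opening: 0.0143
gripper_force: 15.0
```

apply_moves --pt "0 -0.5 0" --pt "0 -1 0" --pt "0 -1.2 0" --pt "0 -1.2 0" --pt "0 -1.2 0" --pt "0 -1.2 0" --pt "0 -1 0" --pt "0 0 0" --twist '[0, 0, 0, 0, 0, 0, 0, 0]'

```text
t: 8.5
tool_pos: [0.4703, -0.1824, 0.0567]
orientation: [0.361, -3.12, 0.002]
force: [-4.3, -2.5, 2.5]
opening: 0.014
gripper_force: 15.0
```

apply_moves --pt "0 0 0" --pt "0 0 0" --pt "0 0 0" --pt "0 0 -3" --pt "0 0 -5" --pt "0 0 -5" --pt "0 0 -3" --twist '[0, 0, 0, 0, 0, 0, 0]' --gripper 6

```text
t: 9.38
tool_pos: [0.4714, -0.1808, 0.2199]
orientation: [-0.363, 3.117, -0.003]
force: [0.3, -0.7, -0.1]
opening: 0.0601
gripper_force: 0.0
```

```bash
python3 - <<'E'
from h import *
T=load('top0.png');S=load('side0.png')
print('tin',atz(T,(265,179),.1),atz(S,(216,258),.1), tri((T,(265,179)),(S,(216,258))))
go([.607,.170,.15],3.3)
E
```

```text
tin [0.77521027 0.08603878 0.1       ] [0.76679862 0.09511062 0.1       ] (array([0.7770048 , 0.08696155, 0.08594725]), [np.float64(0.0029532008176237317), np.float64(0.002953200817623554)])
twist 1.745 delta cm [34.24 15.56  6.99] pos [ 0.4714 -0.1808  0.2199] y0 103.27 t 9.375
```

apply_moves --pt "0 0 0" --pt "0 0 0" --pt "0 0 0" --pt "0 0 0" --pt "0 0 0" --pt "0 0 0" --pt "0 0 0" --pt "0 0 0" --twist '[0.175, 0.175, 0.175, 0.175, 0.175, 0.175, 0.175, 0.175]' --gripper 7

```text
t: 10.38
tool_pos: [0.4704, -0.1804, 0.2166]
orientation: [1.74, 2.615, 0.0]
force: [0.6, -0.5, -1.0]
opening: 0.0699
gripper_force: 0.0
```

apply_moves --pt "0 0 0" --pt "0 0 0" --pt "4.28 1.95 0" --pt "4.28 1.95 0" --pt "4.28 1.95 0" --pt "4.28 1.95 0" --pt "4.28 1.95 0" --pt "4.28 1.95 0" --twist '[0.175, 0.17, 0, 0, 0, 0, 0, 0]'

```text
t: 11.38
tool_pos: [0.573, 0.0843, 0.2167]
orientation: [2.156, 2.284, 0.001]
force: [0.3, -0.8, 0.1]
opening: 0.0702
gripper_force: 0.0
```

apply_moves --pt "4.28 1.95 0" --pt "4.28 1.95 0" --pt "0 0 0" --pt "0 0 0" --twist '[0, 0, 0, 0]'

```text
t: 11.88
tool_pos: [0.6063, 0.1701, 0.2163]
orientation: [-2.156, -2.285, 0.001]
force: [-0.8, -1.0, 0.3]
opening: 0.07
gripper_force: 0.0
```

```bash
python3 - <<'E'
from h import *
c=cam('wrist','w3.png');go([.607,.170,.15],3.3)
print(proj(c,[.607,.17,.032]))
cv2.imwrite('pics/w3c.png',cv2.resize(c['frame'][150:370,170:480,::-1],(775,550)))
E
```

```text
twist -0.001 delta cm [0.05 0.07 6.64] pos [0.6064 0.1695 0.2164] y0 3.26 t 11.925
[314.66217165 226.46827243]
```

View pics/w3c.png

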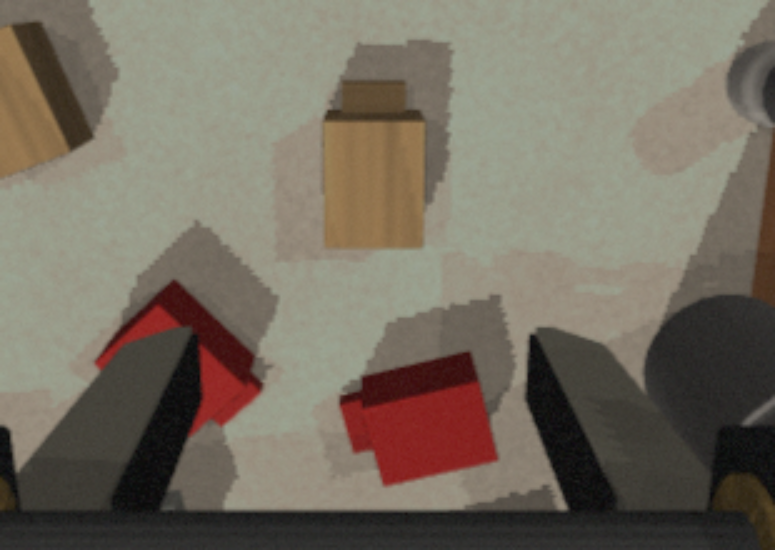

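The plinth is square to the camera: its top corners span crop (324,121) to (424,248), with the tab at (374,95) on the far end, pointing world +y.

```bash
python3 - <<'E'
from h import *
c=load('w3.png');S=load('side0.png')
q=np.array([atz(c,u,.032) for u in ((299.6,198.4),(339.6,198.4),(339.6,249.2),(299.6,249.2))]);print(q.round(4),q.mean(0))
a=q[0]+q[1]-q[2]-q[3];print(np.degrees(np.arctan2(a[1],a[0])))
print([tri((c,w),(S,s))[0].round(4) for w,s in (((299.6,198.4),(271.6,351)),((339.6,198.4),(254,344.6)),((339.6,249.2),(265,322.6)))])
p=(q.mean(0)+np.array([.607,.171,.032]))/2;p[2]=.035;print(p);go(p,3.3)
E
```

```text
[[0.5909 0.1969 0.032 ]
 [0.6293 0.1991 0.032 ]
 [0.6334 0.148  0.032 ]
 [0.5933 0.1457 0.032 ]] [0.61172479 0.17242094 0.032     ]
93.59244391564106
[array([0.5898, 0.1943, 0.0209]), array([0.6293, 0.1958, 0.0169]), array([0.6342, 0.1418, 0.0155])]
[0.6093624  0.17171047 0.035     ]
twist -0.001 delta cm [ 0.2   0.31 18.14] pos [0.6064 0.1695 0.2164] y0 3.26 t 11.925
```

apply_moves --pt "0.2 0.3 3" --pt "0 0 4.5" --pt "0 0 4.5" --pt "0 0 4" --pt "0 0 2.4" --pt "0 0 0" --pt "0 0 0" --twist '[0, 0, 0, 0, 0, 0, 0]'

```text
t: 12.8
tool_pos: [0.6104, 0.1718, 0.0343]
orientation: [2.158, 2.282, 0.002]
force: [1.0, -1.0, 0.2]
opening: 0.0698
gripper_force: 0.0
```

apply_moves --pt "0 0 0" --pt "0 0 0" --pt "0 0 0" --pt "0 0 0" --pt "0 0 0" --pt "0 0 0" --twist '[0, 0, 0, 0, 0, 0]' --gripper 0 --squeeze 15

```text
t: 13.55
tool_pos: [0.6097, 0.1725, 0.033]
orientation: [2.157, 2.284, 0.001]
force: [-0.3, -0.7, 4.3]
opening: 0.0397
gripper_force: 15.0
```

apply_moves --pt "0 0 -2" --pt "0 0 -4" --pt "0 0 -4" --pt "0 0 -4" --pt "0 0 0" --twist '[0, 0, 0, 0, 0]'

```text
t: 14.18
tool_pos: [0.6122, 0.1729, 0.1788]
orientation: [2.154, 2.28, 0.011]
force: [0.4, 0.4, -0.5]
opening: 0.0402
gripper_force: 15.0
```

```bash
python3 - <<'E'
from h import *
go(C(0,.030,.12),13.25)
E
```

```text
twist -0.174 delta cm [-22.35 -15.82   5.88] pos [0.6122 0.1729 0.1788] y0 3.27 t 14.175
```

apply_moves --pt "0 0 0" --pt "-3.73 -2.64 0" --pt "-3.73 -2.64 0" --pt "-3.73 -2.64 0" --pt "-3.73 -2.64 0" --pt "-3.73 -2.64 0" --pt "-3.7 -2.62 0" --pt "0 0 0" --twist '[-0.174, 0, 0, 0, 0, 0, 0, 0]'

```text
t: 15.18
tool_pos: [0.5051, -0.0837, 0.172]
orientation: [-1.955, -2.458, 0.002]
force: [0.9, 1.1, -0.9]
opening: 0.04
gripper_force: 15.0
```

```bash
python3 - <<'E'
from h import *
go(C(0,.030,.052),13.25);print(inC(robot.read_state()['tool_pos']))
E
```

```text
twist -0.004 delta cm [ 0.17  0.48 12.  ] pos [ 0.5051 -0.0837  0.172 ] y0 13.02 t 15.175
[-4.8 28.3]
```

apply_moves --pt "0.15 0.48 3" --pt "0 0 3.3" --pt "0 0 3.2" --pt "0 0 0" --twist '[-0.004, 0, 0, 0]'

```text
t: 15.68
tool_pos: [0.5084, -0.0773, 0.0745]
orientation: [-1.941, -2.462, 0.004]
force: [0.6, 0.3, -0.9]
opening: 0.0403
gripper_force: 15.0
```

```bash
python3 - <<'E'
from h import *
go(C(0,.030,.051),13.25);print(inC(robot.read_state()['tool_pos']))
c=cam('wrist','w4.png');t=cam('top','t4.png');s=cam('side','s4.png')
m=np.zeros((600,800,3),np.uint8)
m[:300]=cv2.resize(c['frame'][140:320,80:560,::-1],(800,300))
m[300:,:400]=cv2.resize(t['frame'][255:345,280:400,::-1],(400,300))
m[300:,400:]=cv2.resize(s['frame'][215:305,320:440,::-1],(400,300))
cv2.imwrite('pics/m4.png',m)
E
```

```text
twist 0.004 delta cm [-0.38  0.02  2.35] pos [ 0.5084 -0.0773  0.0745] y0 13.51 t 15.675
[-0.2 33.8]
```

View pics/m4.png

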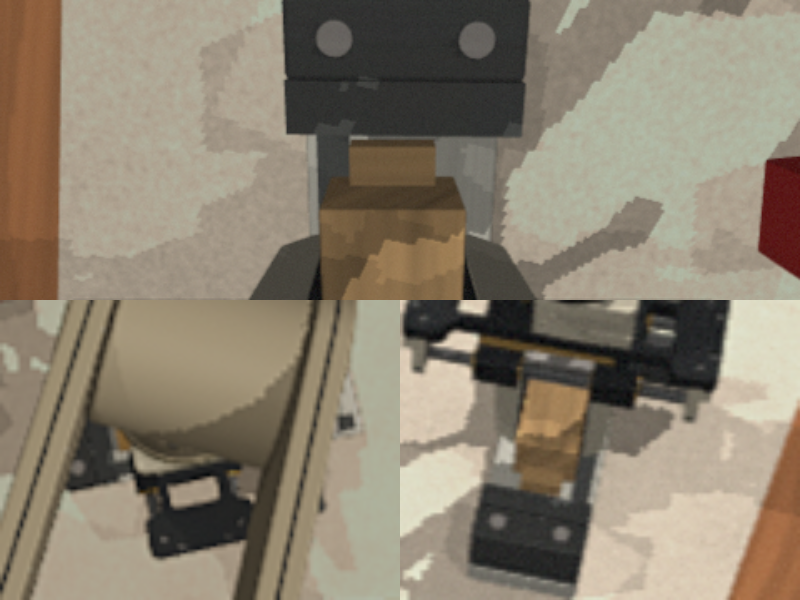

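The wrist crop shows the tab (349..435, centre 392) left of the lip's centre (287..523, centre 405), so the plinth sits a few mm towards -x. I compute the offset.

```bash
python3 - <<'E'
from h import *
c=load('w4.png');k=.6
f=lambda u,v,z: inC(atz(c,(80+u*k,140+v*k),z))
print('tab',f(349,143,.0515),f(435,143,.0515),'lip bottom',f(287,134,.030),f(523,136,.030),'lip top',f(285,80,.052),f(525,80,.052),'jaw back top',f(283,0,.052),f(529,0,.052))
print('block top front',f(321,208,.0735),f(465,208,.0735))
E
```

```text
tab [-12.4  72.7] [13.2 72.9] lip bottom [-34.9  70.6] [44.2 70.4] lip top [-30.5  91.3] [38.4 91.7] jaw back top [-30.  113.3] [ 38.  113.6]
block top front [-18.3  60.1] [20.  60.4]
```

apply_moves --pt "-0.2 0.36 0" --pt "0 0 1" --pt "0 0 1" --pt "0 0 0.3" --pt "0 0 0" --pt "0 0 0" --twist '[0.004, 0, 0, 0, 0, 0]'

```text
t: 16.58
tool_pos: [0.5151, -0.08, 0.0548]
orientation: [1.95, 2.462, 0.0]
force: [0.1, -0.5, -0.7]
opening: 0.0395
gripper_force: 15.0
```

```bash
python3 - <<'E'
from h import *
s=robot.read_state();print(s['tool_pos'],inC(s['tool_pos']),s['force']);go(C(.0035,.030,.049),13.25)
E
```

```text
[ 0.51507828 -0.08000537  0.05481326] [ 5.7 29.6] [ 0.11338904 -0.5341979  -0.69435084]
twist -0.0 delta cm [ 0.04 -0.22  0.58] pos [ 0.5151 -0.08    0.0548] y0 13.24 t 16.575
```

apply_moves --pt "0 -0.2 0.3" --pt "0 0 0" --pt "0 0 0" --pt "0 0 0" --twist '[0, 0, 0, 0]'

```text
t: 17.08
tool_pos: [0.5131, -0.0805, 0.0518]
orientation: [1.951, 2.462, 0.0]
force: [-0.3, -0.6, -0.5]
opening: 0.0399
gripper_force: 15.0
```

```bash
python3 - <<'E'
from h import *
s=robot.read_state();print(s['tool_pos'],inC(s['tool_pos']),s['force'])
c=cam('wrist','w5.png');F=c['frame'].astype(int)
for v in range(180,262,6): print(v,' '.join('%d'%(F[v-1:v+2,u:u+4].mean((0,1)).sum()/3) + ('w' if np.ptp(F[v-1:v+2,u:u+4].mean((0,1)))>35 else '') for u in range(236,420,4)))
E
```

```text
[ 0.51309122 -0.08046329  0.0517637 ] [ 3.7 29.6] [-0.34457672 -0.61165747 -0.54109825]
180 47 47 48 47 48 48 47 49 48 48 47 48 48 48 48 48 49 48 48 47 49 49 49 49 49 49 49 49 49 49 49 50 49 48 50 50 50 50 51 49 105 169 169 172 158 129
186 47 48 47 47 46 46 47 46 46 46 46 46 46 46 46 46 45 45 44 45 45 45 43 43 43 43 44 43 43 44 44 42 41 43 42 42 42 44 42 45 95 165 163 148 133 135
192 51 49 49 49 49 49 50 50 49 49 50 50 49 50 49 49 49 49 50 50 51 50 50 50 50 50 50 50 50 50 49 50 50 51 50 51 50 50 50 51 88 160 127 126 132 130
198 48 49 50 49 49 50 50 50 48 50 49 50 51 49 49 50 50 50 50 50 49 50 50 50 49 51 50 50 51 50 50 50 50 50 50 51 51 51 50 50 112 128 116 130 132 129
204 49 50 49 50 49 50 50 50 49 50 49 50 49 49 51 51 49 50 50 49 50 50 49 51 49 50 51 50 50 48 50 50 51 50 51 51 50 50 50 50 99 116 118 128 129 132
210 50 49 50 50 49 49 49 50 49 50 51 49 49 49 49 49 50 50 50 50 49 48 50 50 50 49 49 50 50 51 50 50 51 52 50 50 50 50 51 51 106 114 112 121 129 129
216 49 50 49 50 49 50 50 49 50 50 49 49 50 49 48 49 50 49 50 50 51 50 50 49 49 49 48 50 51 49 49 50 50 50 51 50 51 50 51 53 111
[... 528 characters left out ...]
71
240 150 152 151 139 169 88 71 71 69 63 63 106 106 99 90w 91w 90w 90w 90w 90w 89w 90w 91w 90w 91w 90w 105 111 122 125 125 125 125 124 124 114 127 129 129 127 128 127 127 152 172 177
246 154 152 152 146 158 85 68 71 67 49 52 73 74 79w 86w 87w 85w 86w 85w 86w 86w 85w 85w 85w 85w 85w 79 79 80 112 125 124 125 123 122 112 128 127 126 126 126 131 149 174 172 178
252 151 151 151 142 155 89 63 59 59 53 56 58 58 61 64w 66w 70w 69w 66w 65w 65w 64 63 64w 64w 63w 60 60 58 76 112 118 125 123 122 113 117 127 130 134 173 177 177 176 173 176
258 153 154 150 141 140 89 58 59 58 50 59 62 64w 65w 66w 63w 61 60 60 59 60 60 59 58 59 57 55 54 59 63 105 110 119 121 118 110 122 126 129 165 176 177 175 177 175 173
```

```bash
python3 - <<'E'
from h import *
c=load('w5.png');F=c['frame'].astype(int).mean(2)
for v in (192,204,216):
    r=F[v-2:v+3].mean(0);m=np.where(r<70)[0];m=m[(m>200)&(m<420)];print(v,m.min(),m.max())
    L,R=[atz(c,(u,v),.052) for u in (m.min()-.5,m.max()+.5)];print(inC(L),inC(R),(inC(L)+inC(R))/2)
sat=np.ptp(c['frame'].astype(int)[232:242],axis=2).mean(0);m=np.where(sat>33)[0];m=m[(m>250)&(m<380)];print(m.min(),m.max())
for u in (m.min()-.5,m.max()+.5): print(inC(atz(c,(u,232),.029)))
E
```

```text
192 230 396
[-30.8  88.4] [38.1 88.4] [ 3.65 88.4 ]
204 231 396
[-30.8  83.4] [38.4 83.4] [ 3.8 83.4]
216 232 395
[-30.7  78.3] [38.4 78.4] [ 3.85 78.35]
290 340
[-8.2 65.4]
[17.2 65.5]
```

Centred to within 0.7 mm, so I lower it and release.

apply_moves --pt "0 -0.05 0.2" --pt "0 0 0" --pt "0 0 0" --twist '[0, 0, 0]'

```text
t: 17.5
tool_pos: [0.5125, -0.0805, 0.0496]
orientation: [-1.951, -2.463, 0.0]
force: [-0.3, 0.5, -0.7]
opening: 0.0401
gripper_force: 15.0
```

apply_moves --pt "0 0 0.1" --pt "0 0 0" --pt "0 0 0" --twist '[0, 0, 0]'

```text
t: 17.88
tool_pos: [0.5126, -0.0806, 0.049]
orientation: [1.95, 2.463, 0.0]
force: [-3.1, 0.5, 6.0]
opening: 0.0397
gripper_force: 15.0
```

apply_moves --pt "0 0 0" --pt "0 0 0" --pt "0 0 0" --pt "0 0 -3" --pt "0 0 -5" --pt "0 0 -5" --pt "0 0 -3" --pt "0 0 0" --twist '[0, 0, 0, 0, 0, 0, 0, 0]' --gripper 6

```text
t: 18.88
tool_pos: [0.5143, -0.081, 0.2118]
orientation: [1.947, 2.458, 0.004]
force: [0.5, -0.1, -0.9]
opening: 0.0605
gripper_force: 0.0
```

apply_moves --pt "0 0 0" --pt "0 0 0" --pt "0 0 0" --pt "0 0 0" --pt "0 0 0" --pt "0 0 0" --pt "0 0 0" --pt "0 0 0" --twist '[-0.175, -0.175, -0.175, -0.175, -0.175, -0.175, -0.175, -0.175]'

```text
t: 19.88
tool_pos: [0.5116, -0.0803, 0.2064]
orientation: [0.103, -3.137, -0.001]
force: [-0.0, -0.5, 0.4]
opening: 0.0598
gripper_force: 0.0
```

apply_moves --pt "0 0 0" --pt "0 0 0" --twist '[-0.171, 0]'

```text
t: 20.12
tool_pos: [0.5117, -0.0803, 0.2067]
orientation: [0.36, -3.118, -0.002]
force: [-0.4, 0.3, 0.4]
opening: 0.0603
gripper_force: 0.0
```

```bash
python3 - <<'E'
from h import *
go([.4703,-.1824,.057],103.25)
c=cam('wrist','w6.png');s=cam('side','s6.png')
m=np.zeros((600,800,3),np.uint8)
m[:300]=cv2.resize(c['frame'][130:340,80:640,::-1],(800,300))
m[300:,:400]=cv2.resize(s['frame'][205:295,320:440,::-1],(400,300))
cv2.imwrite('pics/m6.png',m)
E
```

```text
twist -0.001 delta cm [ 6.37 -8.99 14.97] pos [ 0.5117 -0.0803  0.2067] y0 103.18 t 20.125
```

apply_moves --pt "3.2 -4.5 0" --pt "3.15 -4.5 0" --pt "0 0 4" --pt "0 0 4" --pt "0 0 4" --pt "0 0 3" --pt "0 0 0" --pt "0 0 0" --twist '[0, 0, 0, 0, 0, 0, 0, 0]'

```text
t: 21.22
tool_pos: [0.4719, -0.183, 0.0597]
orientation: [-0.36, 3.12, -0.001]
force: [-0.1, -0.4, 0.1]
opening: 0.0598
gripper_force: 0.0
```

apply_moves --pt "0 0 0" --pt "0 0 0" --pt "0 0 0" --pt "0 0 0" --pt "0 0 0" --pt "0 0 0" --twist '[0, 0, 0, 0, 0, 0]' --gripper 0 --squeeze 20

```text
t: 21.98
tool_pos: [0.4713, -0.1826, 0.0587]
orientation: [0.362, -3.121, -0.0]
force: [-0.2, 0.5, 0.5]
opening: 0.014
gripper_force: 20.0
```

apply_moves --pt "0 0.5 0" --pt "0 0.7 0" --pt "0 0.7 0" --pt "0 0.7 0" --pt "0 0.6 0" --pt "0 0.5 0" --pt "0 0.5 0" --pt "0 0.2 0" --twist '[0, 0, 0, 0, 0, 0, 0, 0]'

```text
t: 22.98
tool_pos: [0.4614, -0.1395, 0.0587]
orientation: [-0.363, 3.12, -0.0]
force: [4.9, -0.5, -4.1]
opening: 0.0138
gripper_force: 20.0
```

apply_moves --pt "0 0.2 0" --pt "0 0.2 0" --pt "0 0.1 0" --pt "0 0 0" --pt "0 0 0" --twist '[0, 0, 0, 0, 0]'

```text
t: 23.6
tool_pos: [0.4603, -0.1349, 0.0587]
orientation: [-0.362, 3.12, 0.0]
force: [4.6, 1.4, -4.0]
opening: 0.0138
gripper_force: 20.0
```

apply_moves --pt "0 0.1 0" --pt "0 0.1 0" --pt "0 0 0" --twist '[0, 0, 0]'

```text
t: 23.98
tool_pos: [0.4599, -0.133, 0.0587]
orientation: [-0.362, 3.12, 0.0]
force: [4.9, 0.1, -4.5]
opening: 0.0139
gripper_force: 20.0
```

apply_moves --pt "0 0.1 0" --pt "0 0.1 0" --pt "0 0 0" --twist '[0, 0, 0]'

```text
t: 24.35
tool_pos: [0.4595, -0.131, 0.0586]
orientation: [-0.362, 3.12, 0.0]
force: [6.0, 0.6, -3.7]
opening: 0.0138
gripper_force: 20.0
```

apply_moves --pt "0 0.1 0" --pt "0 0.1 0" --pt "0 0 0" --twist '[0, 0, 0]'

```text
t: 24.72
tool_pos: [0.4591, -0.1295, 0.0587]
orientation: [-0.362, 3.12, -0.001]
force: [5.9, -2.5, -6.0]
opening: 0.0137
gripper_force: 20.0
```

apply_moves --pt "0 0.1 0" --pt "0 0 0" --pt "0 0 0" --twist '[0, 0, 0]'

```text
t: 25.1
tool_pos: [0.4591, -0.1295, 0.0587]
orientation: [-0.362, 3.119, -0.004]
force: [8.4, -8.1, -9.1]
opening: 0.0136
gripper_force: 20.0
```

apply_moves --pt "0 0.1 0" --pt "0 0 0" --pt "0 0 0" --twist '[0, 0, 0]'

```text
t: 25.48
tool_pos: [0.4591, -0.1294, 0.0587]
orientation: [-0.361, 3.119, -0.006]
force: [9.5, -12.8, -12.1]
opening: 0.0142
gripper_force: 20.0
```

apply_moves --pt "0 0 0" --pt "0 0 0" --pt "0 0 0" --pt "0 0 -3" --pt "0 0 -5" --pt "0 0 -5" --pt "0 0 -1" --pt "0 0 0" --twist '[0, 0, 0, 0, 0, 0, 0, 0]' --gripper 6

```text
t: 26.48
tool_pos: [0.4585, -0.1272, 0.199]
orientation: [-0.363, 3.12, -0.001]
force: [0.1, 0.2, -0.1]
opening: 0.0598
gripper_force: 0.0
```

```bash
python3 - <<'E'
from h import *
y=inC([.4591,-.1294])[1]/1e3;print(y);go(C(.075,y,.2),103.25)
c=cam('wrist','w7.png');s=cam('side','s7.png')
m=np.zeros((600,800,3),np.uint8)
m[:360]=cv2.resize(c['frame'][130:355,110:610,::-1],(800,360))
m[360:,:320]=cv2.resize(s['frame'][205:295,320:440,::-1],(320,240))
cv2.imwrite('pics/m7.png',m)
E
```

```text
-0.0057
twist 0.0 delta cm [-13.51  -0.23  -0.1 ] pos [ 0.4585 -0.1272  0.199 ] y0 103.26 t 26.475
```

View pics/m7.png

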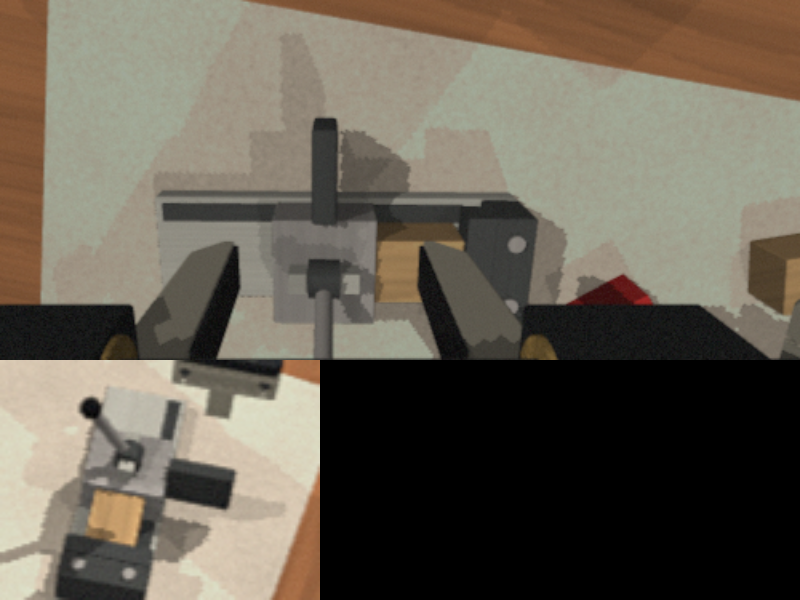

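The plinth sits snugly between the jaw face (col 376) and the lip (col 465) with its tab hidden under the lip; the lever leans to +x (side inset 90,408). Next I lock it from the +x side.

apply_moves --pt "-4.5 -0.2 0" --pt "-4.5 0 0" --pt "-4.5 0 0" --pt "0 0 0" --pt "0 0 4" --pt "0 0 4" --pt "0 0 0" --pt "0 0 0" --twist '[0, 0, 0, 0, 0, 0, 0, 0]' --gripper 0

```text
t: 27.58
tool_pos: [0.59, -0.0984, 0.1195]
orientation: [-0.362, 3.121, -0.0]
force: [0.3, 0.1, 0.9]
opening: 0.0003
gripper_force: 0.0
```

apply_moves --pt "1 0 0" --pt "1 0 0" --pt "1 0 0" --pt "1 0 0" --pt "1 0 0" --pt "0.7 0 0" --pt "0.7 0 0" --pt "0 0 0" --twist '[0, 0, 0, 0, 0, 0, 0, 0]'

```text
t: 28.58
tool_pos: [0.527, -0.1129, 0.1182]
orientation: [0.362, -3.12, -0.001]
force: [-0.2, -0.6, 0.1]
opening: 0.0005
gripper_force: 0.1
```

```bash
python3 - <<'E'
from h import *
s=robot.read_state();print(inC(s['tool_pos']),s['tool_pos'],s['force'],s['opening'])
E
```

```text
[ 9.8 -5.2] [ 0.52698212 -0.11290823  0.11820045] [-0.23462381 -0.58455072  0.10101389] 0.0004867550883039427
```

apply_moves --pt "0.5 0 0" --pt "0.4 0 0" --pt "0.3 0 0" --pt "0.2 0 0" --pt "0 0 0" --twist '[0, 0, 0, 0, 0]'

```text
t: 29.2
tool_pos: [0.5142, -0.1162, 0.1189]
orientation: [-0.362, 3.12, -0.0]
force: [3.9, -1.0, -0.5]
opening: 0.0006
gripper_force: 1.5
```

apply_moves --pt "0.2 0 0" --pt "0.1 0 0" --pt "0 0 0" --twist '[0, 0, 0]'

```text
t: 29.58
tool_pos: [0.5113, -0.1168, 0.1187]
orientation: [-0.362, 3.121, -0.0]
force: [4.9, -0.5, -0.5]
opening: 0.0004
gripper_force: 1.8
```

apply_moves --pt "0.2 0 0" --pt "0.1 0 0" --pt "0 0 0" --twist '[0, 0, 0]'

```text
t: 29.95
tool_pos: [0.5087, -0.1175, 0.1189]
orientation: [-0.362, 3.12, -0.0]
force: [5.8, 0.8, -1.0]
opening: 0.0007
gripper_force: 2.4
```

apply_moves --pt "0.2 0 0" --pt "0 0 0" --pt "0 0 0" --twist '[0, 0, 0]'

```text
t: 30.32
tool_pos: [0.5078, -0.1178, 0.1194]
orientation: [-0.362, 3.117, -0.001]
force: [9.8, 0.8, -0.3]
opening: 0.0007
gripper_force: 4.2
```

apply_moves --pt "0.2 0 0" --pt "0.1 0 0" --pt "0 0 0" --twist '[0, 0, 0]'

```text
t: 30.7
tool_pos: [0.5066, -0.1183, 0.1202]
orientation: [-0.362, 3.113, -0.001]
force: [16.7, 3.9, -2.4]
opening: 0.0002
gripper_force: 6.9
```

apply_moves --pt "-1.5 0 0" --pt "-2.5 0 0" --pt "0 0 -3" --pt "0 0 -5" --pt "0 0 -5" --pt "-4 0 -3" --pt "-4 0 0" --pt "0 0 0" --twist '[0, 0, 0, 0, 0, 0, 0, 0]'

```text
t: 31.7
tool_pos: [0.6211, -0.0903, 0.2767]
orientation: [0.364, -3.117, -0.002]
force: [-0.8, 0.4, -0.4]
opening: 0.0001
gripper_force: 0.0
```

```bash
python3 - <<'E'
from h import *
T=cam('top','t8.png');S=cam('side','s8.png')
# compare final vs start for the knob: dark blob centroid near expected position
def k(c,x):
    u,v=map(int,proj(c,x).round());g=c['frame'].mean(2)[v-14:v+15,u-14:u+15];m=(g<28).astype(np.uint8)
    n,l,st,ce=cv2.connectedComponentsWithStats(m);return [(int(st[i,4]),(ce[i]+[u-14,v-14]).round(1).tolist()) for i in range(1,n) if st[i,4]>8]
p=C(-.0315,-.0057,.109);print('expected locked',p,proj(T,p),proj(S,p));print(k(T,p),k(S,p))
# same on the starting pictures
p0=C(-.0315,.015,.109);T0=load('top0.png');S0=load('side0.png');print('start',proj(T0,p0),proj(S0,p0),k(T0,p0),k(S0,p0))
print(robot.read_state()['force'])
E
```

```text
expected locked [ 0.48694434 -0.12286818  0.109     ] [349.48105137 299.27690521] [385.31501247 228.79037995]
[(32, [350.2, 300.3])] [(35, [386.1, 229.0])]
start [340.7564821  301.13351898] [383.80242563 236.30190278] [(29, [340.5, 299.6])] [(39, [382.1, 235.5])]
[ 0.68299848 -0.66529357 -0.18301389]
```

The knob is back at its locked position in both views, and the lever met its stop at 17 N. The arm is clear, so I hand the job in.

```bash
python3 -c "
from plant import robot
print(robot.close_job())"
```

```text
the job is handed in; nothing more can be done
None
```

I clamped the tabbed plinth and handed the job in after about 32 s of the 72 s allowed: its tab is under the fixed jaw's lip, the jaw is snug against it and the lever is locked at its stop. The arm is clear and I moved nothing else, but no verdict came back.

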